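# Try a die bush on its sprung punch and hold it down

### The job

The loose steel die bush belongs to one of the two sprung punches on the upturned half of the die. Find out which punch goes into its bore (if you try it on the wrong one, do so gently), seat the bush in that punch's spring-loaded ring and push it straight down until the ring is fully home, then finish while still holding it pressed down in the fingers, so that the gap round the punch can be checked. Leave the other ring up and the other things on the bench where they are.

Things in the scene. Friction and masses are not known exactly. Their poses are not given: they have to be found in the camera images.
- bush_mid (a point): Loose die bush: plain bright steel tube, 44 mm outside, 60 mm tall, through bore 23 mm, about 0.5 kg, standing upright; a thin dark line marks its upper end, its lower outer edge has a 3 mm chamfer. The point is its centre, half-way up; z is its axis, up. Its lowest 8 mm goes inside the rim of a ring, where no finger fits: grip it in its upper half.
- shoe: Upturned punch half of a die, fixed: steel shoe 150 (x) by 260 (y) by 28 mm, a 16 mm punch plate on it, two brass guide bushes (top 52 mm up) at its +x corners. Origin: centre of its underside, on the bench; z up. Two sprung punches stand on it 110 mm apart along y: one 20 mm thick, which goes into the bush's bore, one 27 mm, which does not; either may be at either end.
- place_left (a point): Axis of the punch at the shoe's +y end, whichever it is, at the rim of its ring when up (94 mm above the bench). Each punch has a dark stripper ring with a yellow band, 66 mm across, 20 mm thick, on a red coil spring; in its top a round seat, 46 mm wide, 8 mm deep, chamfered, takes the bush's lower end. The flat punch tip is 2 mm below the seat's floor, seen through its 30 mm hole.
- place_right (a point): The same for the punch at the shoe's -y end. A bush standing in a seat with the ring up has its centre 116 mm above the bench (its weight does not move the ring). On the right punch it can be pressed 14 mm further to a firm stop, centre 102 mm above the bench; on the wrong punch it lands on the punch tip after 2 mm, centre 114 mm above the bench, and goes no further.
- ring_small (a joint): How far the ring of the 20 mm punch (the one that fits) is pressed down, m: 0 up, 0.014 fully home on its stop. Spring: about 8.5 N in all starts it moving, 15 N in all holds it at the stop (the bush's weight is 5 N of that). It springs back up when let go.
- ring_large (a joint): The same for the ring of the 27 mm punch (the one that does not fit); same spring. The value does not tell at which end of the shoe it stands, except by pressing.
- bottle_mid (a point): Bystander: white plastic wash bottle with a green spout, 76 mm diameter, 190 mm tall, standing; the point is on its axis 80 mm up.
- pot_mid (a point): Bystander: clear pot of cotton swabs, 66 mm diameter, 82 mm tall, standing; the point is on its axis 40 mm up.
- stone_mid (a point): Bystander: brown and grey oilstone, 150 mm (x) by 50 mm by 25 mm, lying flat; the point is its centre.
- handpiece_mid (a point): Bystander: black and silver rotary deburring handpiece with a pink stone, 165 mm long (y), 30 mm thick, lying; the point is near its middle, 15 mm up.
There are look-alikes about, which are no part of the job. Of the things that look like the part that bears bush_mid, take the one that is farthest to the robot's right at the start.

How it is judged:
By the outcome, as a careful person would: the job done as asked, in the order asked, and still so for the second after the job is handed in, while the arm keeps its last pose, push and grip.
It also fails if it takes over 42 s, if anything falls off the work surface, if the arm or the gripper's body presses on something with over 40 N, if the wrist force passes 120 N, or if a joint passes its speed limit or range.

### The arm

A 6-joint arm with a two-finger parallel gripper is mounted at the origin on the work surface. World frame = base frame: x ahead of the robot, y to its left, z up, the work surface at z = 0. Lengths are in m, angles in rad, forces in N, time in s.
With the tool pointing down it reaches from about 0.4 to 0.925 m from the base axis. Payload 3.4 kg.
Tool frame: the origin (TCP) lies at the very end of the fingers, on their centre line; the grasp point (between the pads) lies 19 mm behind it (grip_point_offset is the distance from the TCP to the grasp point, in m); z points along the fingers, y is the line along which they close (so a half turn about z gives the same grasp; the last joint's range is limited). The gripper opens to 85 mm and grips with 20 to 120 N. Pads are 22 mm wide; open, the fingers measure 114 mm over their backs; the gripper's body (76 mm by 85 mm) begins 54 mm behind the grasp point. The pads swing forward as they close: fully open they stand 13 mm farther back than shut.
Start: joints at [-1.377, 0.307, 1.506, -0, 1.328, -0.073], TCP at [0.152, -0.555, 0.231] pointing down, gripper open.
Joint ranges: [-3.12, 3.12], [-1.05, 2.28], [0.14, 2.33], [-1.42, 4.57], [0.1, 2.73], [-2.68, 2.68]. Speed limits (rad/s): [2.57, 2.57, 3.14, 3.14, 3.14, 3.14].

### API

Orientations are given as a unit quaternion [x, y, z, w].
In Python, from bench import * gives the robot as it stands.
- The arm moves only by the shell command python3 -m inch 'ROWS' [OPENING] [FORCE]. ROWS is JSON, a list of rows, each a list of 2 entries, a list of its own where there are three numbers: the shift along the tool's x, y, z in cm, then the turn, a rotation vector about the tool's x, y, z in degrees. A call has 1 to 5 rows; each row is the pose to reach, as a shift and turn from the pose commanded when the call began, along the tool's axes at that moment; what a row does not reach only later rows make up. A row lasts 1/10 s, in which the tool goes at most 50 mm and 8.59 degrees, less where a joint would pass 70% of its speed; a pose out of reach is approached as far as the arm can. A call with a gripper value outside its range is refused whole. OPENING is the gripper's target within -1 to 1 (shut at 1, half-way at 0, fully open at -1), set as the call begins (- or left out, the last holds). The fingers move at their own pace and stop on an object; FORCE is the grip in N (left out, the last holds). Time passes only in rows, so rows that repeat a pose let the fingers close. It gives the time, the measured TCP pose, the force, the opening and the grip force at its end, in the units of the state.
- state(): the state, without advancing time (a new reading comes with each control period).
- snapshot(name): name is "scene" or "top" or "wrist"; returns the picture (480x640x3 uint8, blue, green, red); there is no depth.
- camera_params(name): a dict with "fx", "fy", "cx", "cy" (pixels), "rvec" (rotation vector, rad) and "tvec" (3), from world to camera coordinates, as OpenCV has them. Camera axes: x right, y down, z forward; pixel columns grow to the right and rows downward; lengths in m; the calibration is good to about 2 mm. A picture is of the moment at which its call begins: read the wrist's pose just before it. camera_params takes no time and is no camera call; for the wrist camera it gives the pose at the moment of the call.
- hand_in(): hands the job in; it is judged then, once.
Trained networks look in the newest picture that a camera, given by its name, has taken for a name from the list of things; names that differ only in an ending like _2 or _b are one class to them, and where a whole thing is asked for, a point or a joint stands for the part that bears it (a point fixed in the world has none). Each returns a list of dicts, best first, with "p" (0 to 1); they miss things now and then, are a little off and sometimes report something else, mostly with a low value. They report only what shows in the picture. A call takes as long as a camera call. They do not tell look-alikes from the thing itself.
- trace(camera, thing): "mask" (480x640 bool, what is visible of it) and "at" ([column, row] in pixels, amid what is visible of it).
The state is a dict: "clock": time; "q": joint angles; "dq": joint speeds; "joint_torque": joint torques, N m; "position": TCP position; "ee_rot": TCP orientation; "force": force on the tool from outside, world axes, zero at the start; "wrist_torque": the same for the moment, N m; "gripper_width": finger opening in m; "grasp_force": force on a finger pad.
Only numpy, scipy, OpenCV 4.12 (cv2) and the standard library are available. Lean on these libraries where they do the work, as an engineer would, in place of code of your own. Each camera call takes 0.05 s, during which the arm holds its last target. There are 200 camera calls.

## Working session

There is one attempt and no reset: what is moved stays moved. The work goes in short steps, Python scripts to look and compute and a shell command to move; the robot and the scene stay as the last step left them, time stands still between calls to the robot, and variables do not carry over. Pictures are saved under pics/ and viewed, at most 10 in all, crops included, and the job is handed in when it is done.

```bash
ls; mkdir -p pics; cat > h.py <<'E'
import numpy as np, cv2
from scipy.spatial.transform import Rotation as R
from bench import *
def ray(cp,px):
    K=np.array([[cp["fx"],0,cp["cx"]],[0,cp["fy"],cp["cy"]],[0,0,1.]])
    Rm=cv2.Rodrigues(np.array(cp["rvec"],float))[0];t=np.array(cp["tvec"],float).ravel()
    d=Rm.T@np.linalg.inv(K)@np.array([px[0],px[1],1.]);return -Rm.T@t,d
def at_z(cp,px,z):
    o,d=ray(cp,px);return o+d*(z-o[2])/d[2]
def proj(cp,P):
    K=np.array([[cp["fx"],0,cp["cx"]],[0,cp["fy"],cp["cy"]],[0,0,1.]])
    return cv2.projectPoints(np.array(P,float).reshape(-1,1,3),np.array(cp["rvec"],float),np.array(cp["tvec"],float),K,None)[0].reshape(-1,2)
E
python3 - <<'E'
from h import *
a=snapshot("scene");b=snapshot("top")
cv2.imwrite("pics/scene.png",a);cv2.imwrite("pics/top.png",b)
for c in("scene","top"):
    cp=camera_params(c);print(c,ray(cp,(320,240)))
    for n in("bush_mid","shoe","ring_small","ring_large","bottle_mid"):
        for d in trace(c,n)[:5]:
            ys,xs=np.nonzero(d["mask"]);print(n,round(d["p"],2),np.round(d["at"]),xs.min(),xs.max(),ys.min(),ys.max(),at_z(cp,d["at"],0.03).round(3))
s=state();print(s)
E
```

```text
pics
scene (array([ 1.00146568, -0.76678524,  1.14906305]), array([-0.32469061,  0.54773907, -0.77109744]))
bush_mid 0.93 [255. 249.] 247 265 238 263 [ 0.396 -0.087  0.03 ]
bush_mid 0.78 [279. 303.] 271 289 292 317 [ 0.545 -0.198  0.03 ]
bush_mid 0.77 [274. 267.] 265 283 255 281 [ 0.473 -0.112  0.03 ]
bush_mid 0.72 [317. 291.] 308 325 281 307 [ 0.608 -0.12   0.03 ]
shoe 0.82 [344. 239.] 294 390 193 279 [0.585 0.065 0.03 ]
ring_small 0.94 [355. 207.] 343 367 194 218 [0.554 0.184 0.03 ]
ring_large 0.86 [333. 226.] 321 345 218 243 [0.535 0.09  0.03 ]
ring_large 0.35 [360. 329.] 348 375 295 353 [ 0.753 -0.161  0.03 ]
bottle_mid 0.88 [368. 140.] 348 380 107 161 [0.452 0.465 0.03 ]
bottle_mid 0.5 [334. 227.] 321 345 218 244 [0.539 0.089 0.03 ]
bottle_mid 0.31 [358. 328.] 349 375 295 352 [ 0.746 -0.161  0.03 ]
top (array([ 0.46603686, -0.02660705,  1.10661884]), array([ 0.12544389, -0.01875503, -0.99197775]))
bush_mid 0.74 [386. 260.] 375 396 252 271 [ 0.556 -0.206  0.03 ]
bush_mid 0.7 [356. 294.] 340 359 285 303 [ 0.474 -0.133  0.03 ]
bush_mid 0.59 [357. 233.] 346 365 225 245 [ 0.619 -0.13
[... 381 characters left out ...]
0.03 ]
{'clock': 0.6, 'q': array([-1.37649941e+00,  3.06755927e-01,  1.50640979e+00,  6.96301047e-06,
        1.32838216e+00, -7.35135749e-02]), 'dq': array([ 0.00022469,  0.00060472,  0.00024866,  0.00074029,  0.00067709,
       -0.00067961]), 'joint_torque': array([ 6.52454328e-04, -4.57174015e+01, -2.52202445e+01,  3.40786096e-05,
        1.20131499e-03, -6.11514722e-06]), 'position': array([ 0.15212902, -0.5545153 ,  0.23132647]), 'ee_rot': array([9.91048192e-01, 1.33504610e-01, 4.72479159e-06, 2.21431471e-05]), 'force': array([-0.03280332,  0.25195888,  0.649612  ]), 'wrist_torque': array([-0.00452114, -0.04208335, -0.03501383]), 'grasp_force': 0.0, 'gripper_width': 0.08582598535935224}
```

```bash
python3 - <<'E'
import cv2,numpy as np
a=cv2.imread("pics/scene.png");b=cv2.imread("pics/top.png")
a=cv2.resize(a[180:360,220:400],(500,500),interpolation=2);
b2=cv2.resize(b[205:345,190:410],(785,500),interpolation=2)
cv2.imwrite("pics/sc_crop.png",a);cv2.imwrite("pics/top_crop.png",b2)
E
```

```text
(no output)
```

View pics/scene.png

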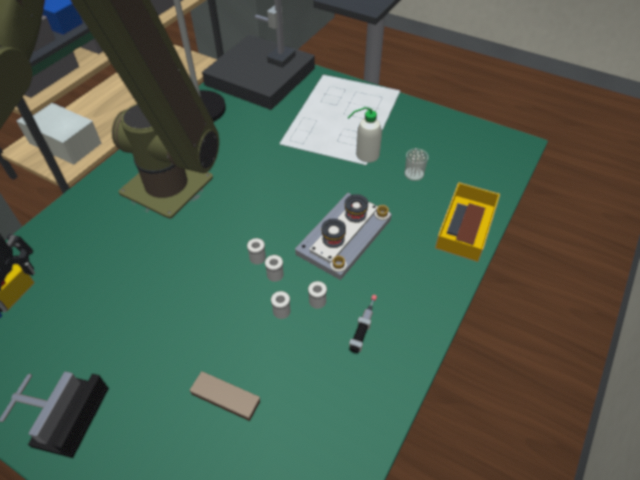

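View pics/top_crop.png

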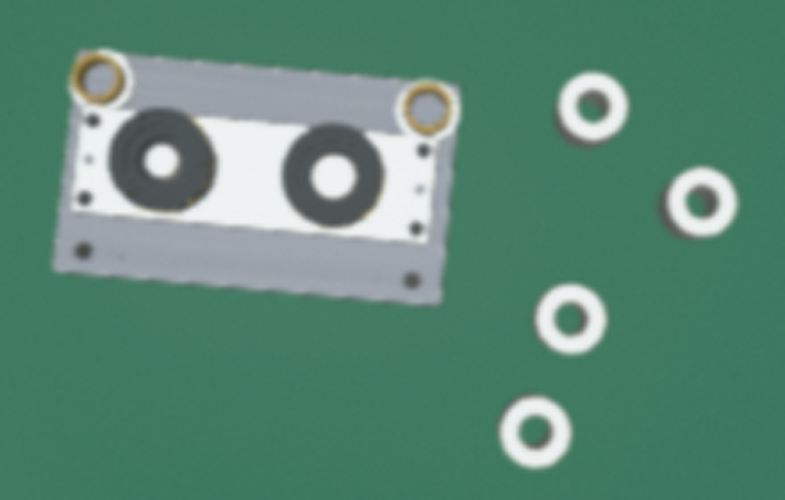

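The scene picture shows the four bush look-alikes at (256,249), (274,267), (280,303) and (317,291); in the top picture they are at (346,329), (356,294), (386,260) and (357,233). The one farthest to the robot's right (lowest y, ≈ -0.20) is scene (280,303), top (386,260). The left punch tip looks smaller than the right one, about 37 px against 46 px in the crop.

```bash
python3 - <<'E'
from h import *
cp=camera_params("top");cs=camera_params("scene")
for n,p,z in(("bush",(386.5,261.6),.06),("left",(235.4,249.8),.094),("right",(283.3,254),.094)):
    P=at_z(cp,p,z);print(n,P.round(4),"in scene",proj(cs,P).round(1))
s=state();Rt=R.from_quat(s["ee_rot"]).as_matrix();P=at_z(cp,(386.5,261.6),.06)
print((Rt.T@(np.array([P[0],P[1],.2])-s["position"])*100).round(2))
w=camera_params("wrist");print("cam in tool",(Rt.T@(ray(w,(320,240))[0]-s["position"])).round(3),Rt.T@ray(w,(320,240))[1],w["fx"])
E
```

```text
bush [ 0.5485 -0.2017  0.06  ] in scene [[278.6 298.1]]
left [0.5707 0.1449 0.094 ] in scene [[354.4 202.2]]
right [0.5618 0.0369 0.094 ] in scene [[332.  226.9]]
[ 47.56 -23.53   3.13]
cam in tool [ 0.069 -0.001 -0.142] [-0.26615797  0.0194123   0.9639193 ] 420.7832042416527
```

```bash
python3 -m inch '[[[4.4,-2.2,0.3],[0,0,0]],[[8.8,-4.4,0.6],[0,0,0]],[[13.2,-6.6,0.9],[0,0,0]],[[17.6,-8.8,1.2],[0,0,0]],[[22,-11,1.5],[0,0,0]]]' -1
```

```text
clock: 1.1
position: [0.3364, -0.389, 0.2165]
ee_rot: [0.991, 0.133, 0.0, 0.0]
force: [0.5, -1.2, 0.2]
gripper_width: 0.0854
grasp_force: 0.0
```

```bash
python3 -m inch '[[[4.4,-2.2,0.3],[0,0,0]],[[8.8,-4.4,0.6],[0,0,0]],[[13.2,-6.6,0.9],[0,0,0]],[[17.6,-8.8,1.2],[0,0,0]],[[22,-11,1.5],[0,0,0]]]'
```

```text
clock: 1.6
position: [0.5196, -0.2244, 0.2015]
ee_rot: [0.991, 0.134, 0.0, 0.0]
force: [0.8, -0.7, -0.9]
gripper_width: 0.0852
grasp_force: 0.0
```

```bash
python3 -m inch '[[[2,-0.8,0],[0,0,0]],[[3.6,-1.5,0],[0,0,0]],[[3.6,-1.5,0],[0,0,0]],[[3.6,-1.5,0],[0,0,0]]]'
cat > look.py <<'E'
from h import *
import sys
w=camera_params("wrist");s=state();a=snapshot("wrist");cv2.imwrite("pics/%s.png"%sys.argv[1],a)
print(s["clock"],s["position"].round(4),s["force"].round(1))
for n in sys.argv[3:]:
    for d in trace("wrist",n)[:4]:
        ys,xs=np.nonzero(d["mask"]);print(n,round(d["p"],2),np.round(d["at"]),xs.min(),xs.max(),ys.min(),ys.max(),at_z(w,d["at"],float(sys.argv[2])).round(4))
np.save("w.npy",w,allow_pickle=True)
E
python3 look.py w1 0.04 bush_mid
```

```text
clock: 2.0
position: [0.5484, -0.2023, 0.2012]
ee_rot: [0.991, 0.134, -0.0, 0.0]
force: [-1.2, -0.0, -0.2]
gripper_width: 0.0855
grasp_force: 0.0
2.0 [ 0.5484 -0.2023  0.2012] [-1.2 -0.  -0.2]
bush_mid 0.98 [123. 328.] 96 153 310 362 [ 0.4241 -0.0799  0.04  ]
bush_mid 0.95 [313. 221.] 282 345 179 250 [ 0.5483 -0.2019  0.04  ]
bush_mid 0.73 [235.  99.] 197 273 63 135 [ 0.6165 -0.1283  0.04  ]
bush_mid 0.72 [184. 275.] 140 217 240 313 [ 0.481  -0.1183  0.04  ]
```

View pics/w1.png

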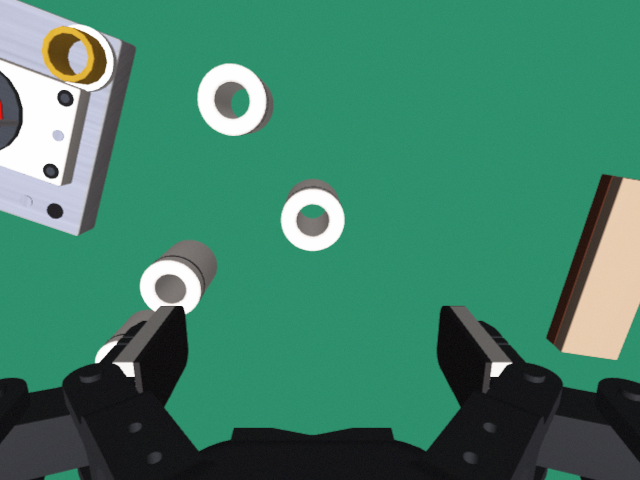

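The wrist picture shows the chosen bush with its top face centred at (312,219), 64 px across. The look-alikes are at (232,99), (171,287) and partly hidden at (115,350). The chosen one has its dark line near the upper end and a bore about half its width, so it fits the description.

```bash
python3 - <<'E'
from h import *
w=np.load("w.npy",allow_pickle=True).item();s=state()
P=at_z(w,(312.5,218.5),.06);print(P.round(4))
e=[at_z(w,p,.06) for p in((281,219),(345,219))];print(np.linalg.norm(e[0]-e[1]))
Rt=R.from_quat(s["ee_rot"]).as_matrix();print((Rt.T@(np.array([P[0],P[1],.030])-s["position"])*100).round(2))
E
```

```text
[ 0.5541 -0.2001  0.06  ]
0.04405521605568899
[ 0.69 -0.11 17.13]
```

```bash
python3 -m inch '[[[0.7,-0.1,4.5],[0,0,0]],[[0.7,-0.1,9],[0,0,0]],[[0.7,-0.1,13],[0,0,0]],[[0.7,-0.1,16],[0,0,0]],[[0.7,-0.1,17.4],[0,0,0]]]'
python3 -m inch '[[[0,0,0],[0,0,0]],[[0,0,0],[0,0,0]],[[0,0,0],[0,0,0]],[[0,0,0],[0,0,0]],[[0,0,0],[0,0,0]]]' 1 70
```

```text
clock: 2.6
position: [0.5522, -0.1996, 0.0244]
ee_rot: [0.991, 0.132, -0.002, -0.001]
force: [0.1, -0.1, -0.0]
gripper_width: 0.0857
grasp_force: 0.0
clock: 3.1
position: [0.5565, -0.2003, 0.0292]
ee_rot: [0.991, 0.134, 0.001, 0.001]
force: [-1.7, -2.9, 5.9]
gripper_width: 0.0427
grasp_force: 71.6
```

```bash
python3 -m inch '[[[0,0,0],[0,0,0]],[[0,0,0],[0,0,0]],[[0,0,0],[0,0,0]]]'
python3 look.py w2 0.06 bush_mid
```

```text
clock: 3.4
position: [0.5566, -0.2003, 0.0292]
ee_rot: [0.991, 0.134, 0.001, 0.001]
force: [-1.3, -3.0, 6.3]
gripper_width: 0.0424
grasp_force: 71.7
3.4 [ 0.5566 -0.2003  0.0292] [-1.3 -3.   6.3]
bush_mid 0.92 [122.  97.] 20 233 2 185 [ 0.6165 -0.1332  0.06  ]
bush_mid 0.88 [ 56. 387.] 0 100 361 451 [ 0.5283 -0.1264  0.06  ]
bush_mid 0.73 [312. 349.] 242 382 251 433 [ 0.561  -0.1978  0.06  ]
```

View pics/w2.png

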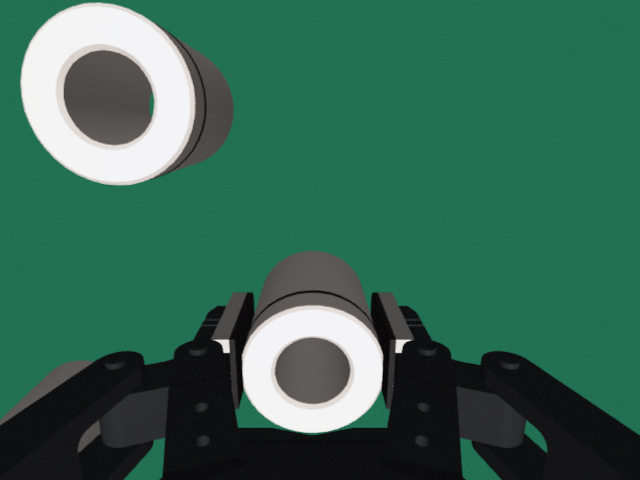

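The bush is held squarely between the pads, with its top face centred at (312,369). The look-alike at (108,95) and the partly hidden one at (56,387) are untouched.

```bash
python3 - <<'E'
from h import *
w=np.load("w.npy",allow_pickle=True).item();s=state()
P=at_z(w,(312.5,367),.06);Rt=R.from_quat(s["ee_rot"]).as_matrix()
print(P.round(4),(Rt.T@(P-s["position"])*1000).round(1))
E
python3 -m inch '[[[0,0,-2],[0,0,0]],[[0,0,-6],[0,0,0]],[[0,0,-10.5],[0,0,0]],[[0,0,-15],[0,0,0]],[[0.2,-2,-17.3],[0,0,0]]]' - 100
```

```text
[ 0.5553 -0.1995  0.06  ] [ -0.9  -1.  -30.8]
clock: 4.0
position: [0.5544, -0.1816, 0.2044]
ee_rot: [0.991, 0.133, 0.003, 0.002]
force: [0.9, -0.1, -5.2]
gripper_width: 0.0418
grasp_force: 102.8
```

```bash
python3 -m inch '[[[0.5,-4.5,0],[0,0,0]],[[1,-9,0],[0,0,0]],[[1.5,-13.5,0],[0,0,0]],[[1.9,-18,0],[0,0,0]],[[2.2,-22.5,0],[0,0,0]]]'
python3 -m inch '[[[0.4,-4,0],[0,0,0]],[[0.8,-7,0],[0,0,0]],[[0.8,-8.3,0],[0,0,0]],[[0.8,-8.3,0],[0,0,0]],[[0.8,-8.3,0],[0,0,0]]]'
python3 look.py w3 0.094 ring_small ring_large
```

```text
clock: 4.5
position: [0.5122, 0.0454, 0.1998]
ee_rot: [0.991, 0.133, -0.001, -0.0]
force: [1.0, 1.1, -5.8]
gripper_width: 0.0415
grasp_force: 102.6
clock: 5.0
position: [0.4991, 0.1251, 0.2]
ee_rot: [0.991, 0.134, -0.0, 0.0]
force: [0.2, 0.2, -5.6]
gripper_width: 0.0417
grasp_force: 102.8
5.0 [0.4991 0.1251 0.2   ] [ 0.2  0.2 -5.6]
ring_small 0.85 [308.  83.] 251 367 42 165 [0.5858 0.1525 0.094 ]
ring_large 0.88 [497. 177.] 420 541 115 227 [0.565  0.0316 0.094 ]
```

View pics/w3.png

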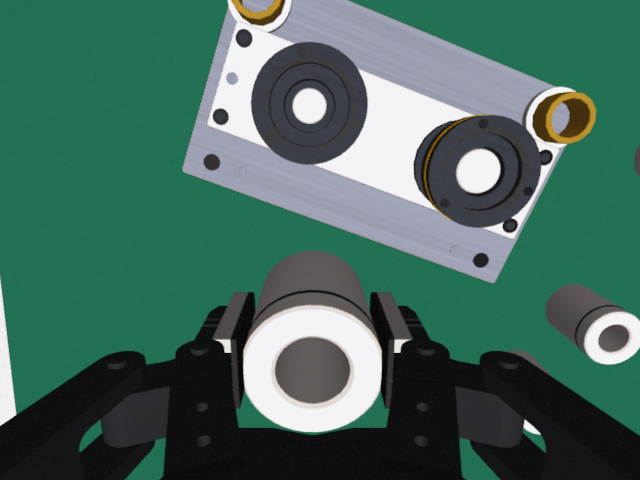

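The left ring (the one to go to) is centred at (309,103) with a punch tip about 36 px across in a ring 116 px wide, so about 20 mm. The right ring is at (478,171) with a 46 px tip, about 27 mm. The bush sits unchanged in the fingers, so the left punch is the one that fits.

```bash
python3 - <<'E'
from h import *
w=np.load("w.npy",allow_pickle=True).item();s=state()
Rt=R.from_quat(s["ee_rot"]).as_matrix()
B=at_z(w,(312.5,367),.231);P=at_z(w,(309.5,103),.094);T=at_z(w,(309.5,105),.084);Q=at_z(w,(480,171),.094)
print(B.round(4),P.round(4),T.round(4),Q.round(4),np.linalg.norm(P-Q))
print("rim dia",np.linalg.norm(at_z(w,(251,103),.094)-at_z(w,(367,103),.094)))
print("tool delta cm",(Rt.T@(P-B)*100).round(2),(Rt.T@(T-B)*100).round(2), s["position"]-B)
E
```

```text
[0.498  0.1259 0.231 ] [0.5758 0.1486 0.094 ] [0.5751 0.1485 0.084 ] [0.5657 0.0425 0.094 ] 0.10658623764142962
rim dia 0.06500066240256665
tool delta cm [ 8.1  -0.15 13.7 ] [ 8.04 -0.16 14.7 ] [ 0.00165801 -0.00145123 -0.03083209]
```

```bash
python3 -m inch '[[[3,-0.1,1],[0,0,0]],[[6,-0.1,2.5],[0,0,0]],[[8.05,-0.15,5],[0,0,0]],[[8.05,-0.15,7],[0,0,0]],[[8.05,-0.15,7],[0,0,0]]]'
python3 -m inch '[[[0,0,0],[0,0,0]],[[0,0,0],[0,0,0]]]'
python3 look.py w4 0.094 ring_small
```

```text
clock: 5.65
position: [0.5749, 0.1467, 0.1267]
ee_rot: [0.991, 0.133, -0.004, 0.0]
force: [-1.9, -0.4, -6.0]
gripper_width: 0.0416
grasp_force: 102.8
clock: 5.85
position: [0.5774, 0.1479, 0.1315]
ee_rot: [0.991, 0.133, 0.001, -0.0]
force: [-0.4, 0.2, -5.5]
gripper_width: 0.042
grasp_force: 102.8
5.85 [0.5774 0.1479 0.1315] [-0.4  0.2 -5.5]
ring_small 0.67 [312. 245.] 240 383 203 304 [0.5937 0.1537 0.094 ]
```

View pics/w4.png

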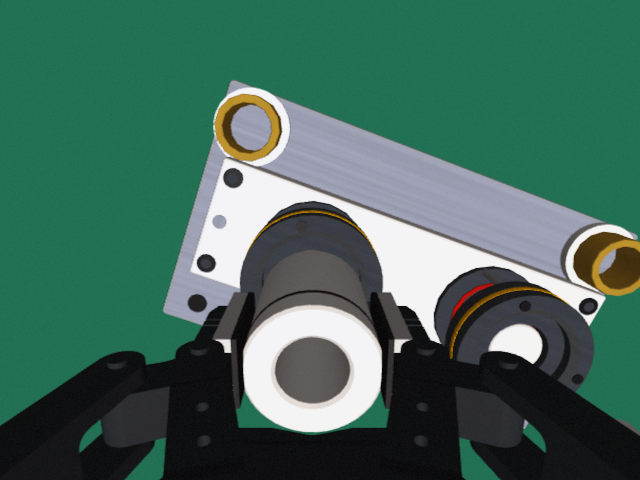

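The bush hangs over the left ring. The ring spans columns 240–383 (centre 311.5) against the bush's 255–370 (centre 312.5), so it is centred sideways. I'll check the fore-aft alignment from the rim's front edge.

```bash
python3 - <<'E'
from h import *
w=np.load("w.npy",allow_pickle=True).item();s=state()
Rt=R.from_quat(s["ee_rot"]).as_matrix()
B=at_z(w,(312.5,367),s["position"][2]+.031);print(B)
for dx in(-3,0,3):
  c=np.array([B[0],B[1],.094])+Rt[:,0]*dx/1000
  f=lambda r,z:(proj(w,[c+Rt[:,0]*r-np.array([0,0,.094-z])])[0]).round(1)
  print(dx,"rim front",f(.033,.094),"ring bottom",f(.033,.074),"sides",proj(w,[c+Rt[:,1]*.033,c-Rt[:,1]*.033]).round(0).tolist(),"bush bottom front",proj(w,[np.r_[c[:2],s["position"][2]-.031]+Rt[:,0]*.02])[0].round(1))
a=cv2.imread("pics/w4.png");print(a[196:256:1,312].tolist())
E
```

```text
[0.57649107 0.14867998 0.16287202]
-3 rim front [312.1 218.5] ring bottom [312.1 209.5] sides [[384.0, 289.0], [240.0, 289.0]] bush bottom front [312.2 251.6]
0 rim front [312.1 211.7] ring bottom [312.1 203.4] sides [[385.0, 283.0], [240.0, 283.0]] bush bottom front [312.2 244.8]
3 rim front [312.1 204.9] ring bottom [312.1 197.2] sides [[385.0, 277.0], [239.0, 277.0]] bush bottom front [312.2 238. ]
[[246, 244, 243], [246, 244, 244], [246, 244, 244], [245, 243, 243], [231, 228, 228], [58, 54, 57], [45, 42, 42], [73, 66, 61], [72, 62, 60], [74, 66, 62], [71, 64, 60], [54, 48, 49], [27, 28, 27], [25, 35, 43], [7, 70, 103], [0, 105, 154], [17, 90, 124], [26, 27, 26], [31, 31, 29], [46, 42, 42], [65, 61, 59], [69, 66, 62], [70, 62, 56], [67, 58, 55], [68, 58, 57], [69, 60, 57], [70, 60, 59], [69, 60, 59], [65, 59, 57], [69, 61, 58], [69, 62, 59], [67, 60, 55], [73, 65, 62], [73, 63, 62], [71, 63, 60], [67, 62, 61], [60, 59, 59], [63, 62, 63], [63, 62, 63], [60, 58, 58], [70, 63, 63], [76, 67, 64], [70, 62, 60], [74, 65, 61], [70, 63, 59], [68, 63, 59], [69, 63, 59], [70, 62, 59], [71, 62, 58], [70, 61, 58], [69, 61, 55], [67, 59, 56], [71, 63, 61], [76, 71, 69], [83, 83, 87], [84, 87, 91], [85, 87, 93], [86, 88, 91], [81, 87, 90], [86, 87, 91]]
```

```bash
python3 -m inch '[[[0,0,0.4],[0,0,0]],[[0,0,0.7],[0,0,0]],[[0,0,0.9],[0,0,0]],[[0,0,1.0],[0,0,0]],[[0,0,1.0],[0,0,0]]]'
python3 -m inch '[[[0,0,0.1],[0,0,0]],[[0,0,0.2],[0,0,0]],[[0,0,0.3],[0,0,0]],[[0,0,0.4],[0,0,0]],[[0,0,0.4],[0,0,0]]]'
```

```text
clock: 6.45
position: [0.5766, 0.1484, 0.12]
ee_rot: [0.991, 0.134, -0.0, 0.0]
force: [-0.2, 0.1, -5.4]
gripper_width: 0.042
grasp_force: 102.8
clock: 6.95
position: [0.5772, 0.1485, 0.1164]
ee_rot: [0.991, 0.133, 0.0, -0.0]
force: [0.5, 0.4, -4.3]
gripper_width: 0.042
grasp_force: 102.9
```

```bash
python3 -m inch '[[[0,0,0.1],[0,0,0]],[[0,0,0.2],[0,0,0]],[[0,0,0.3],[0,0,0]],[[0,0,0.4],[0,0,0]],[[0,0,0.4],[0,0,0]]]'
```

```text
clock: 7.45
position: [0.5773, 0.1485, 0.113]
ee_rot: [0.991, 0.133, 0.001, -0.0]
force: [-1.2, 1.6, 3.7]
gripper_width: 0.0416
grasp_force: 103.5
```

```bash
python3 -m inch '[[[0,0,0.1],[0,0,0]],[[0,0,0.2],[0,0,0]],[[0,0,0.3],[0,0,0]],[[0,0,0.4],[0,0,0]],[[0,0,0.4],[0,0,0]]]'
```

```text
clock: 7.95
position: [0.5773, 0.1485, 0.1086]
ee_rot: [0.991, 0.133, 0.001, -0.0]
force: [-0.1, -0.6, 4.8]
gripper_width: 0.0417
grasp_force: 103.7
```

The force follows the spring and the bush has gone well past the 2 mm point where the wrong punch would have stopped it. So this is the right punch, and I'll carry on to the stop.

```bash
python3 -m inch '[[[0,0,0.15],[0,0,0]],[[0,0,0.3],[0,0,0]],[[0,0,0.45],[0,0,0]],[[0,0,0.6],[0,0,0]],[[0,0,0.6],[0,0,0]]]'
python3 -m inch '[[[0,0,0.1],[0,0,0]],[[0,0,0.2],[0,0,0]],[[0,0,0.2],[0,0,0]],[[0,0,0.2],[0,0,0]]]'
```

```text
clock: 8.45
position: [0.5773, 0.1485, 0.103]
ee_rot: [0.991, 0.134, 0.001, -0.0]
force: [-0.8, -0.2, 8.0]
gripper_width: 0.042
grasp_force: 103.9
clock: 8.85
position: [0.5774, 0.1485, 0.1013]
ee_rot: [0.991, 0.134, 0.001, -0.0]
force: [-1.2, -0.2, 9.5]
gripper_width: 0.0416
grasp_force: 104.7
```

```bash
python3 -m inch '[[[0,0,0.1],[0,0,0]],[[0,0,0.15],[0,0,0]],[[0,0,0.2],[0,0,0]],[[0,0,0.2],[0,0,0]]]'
```

```text
clock: 9.25
position: [0.5775, 0.1485, 0.1012]
ee_rot: [0.991, 0.134, 0.001, -0.0]
force: [-4.7, 0.1, 19.9]
gripper_width: 0.0413
grasp_force: 105.5
```

```bash
python3 look.py w5 0.08 ring_small
```

```text
9.25 [0.5775 0.1485 0.1012] [-4.7  0.1 19.9]
ring_small 0.92 [316. 252.] 236 390 214 306 [0.5962 0.153  0.08  ]
```

View pics/w5.png

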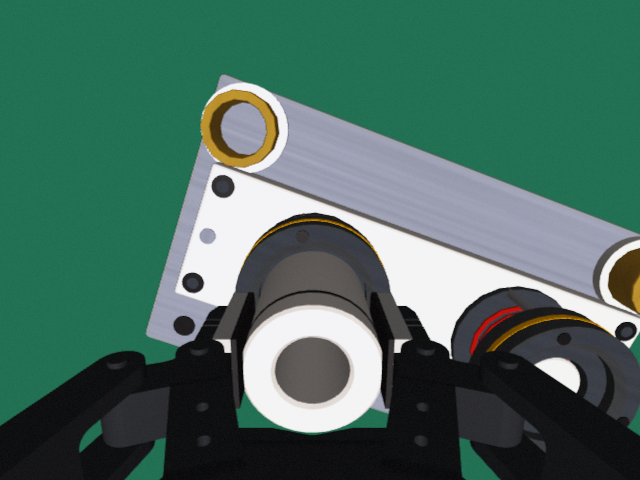

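The bush is upright in the left ring at (312,260), pressed home and still in the fingers. The right ring is still up at (560,370).

```bash
python3 -c "
from bench import *
print(hand_in())"
```

```text
the job is handed in; nothing more can be done
None
```

I handed the job in with the bush seated on the left (+y) 20 mm punch and pressed to the firm stop (no further travel, about 20 N push), still held in the fingers; the other ring is still up, and I disturbed nothing else that I saw.

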